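Find the full dye jar by hefting

ROBOT

A 6-joint arm with a two-finger parallel gripper is mounted at the origin on a cart in front of the work surface, level with it; the furniture and walls round the work are solid. World frame = base frame: x ahead of the robot, y to its left, z up, the work surface at z = 0. Lengths are in m, angles in rad, forces in N, time in s.
With the tool pointing down it reaches from about 0.3 to 0.825 m from the base axis. Payload 5.4 kg.
Tool frame: the origin (TCP) lies at the very end of the fingers, on their centre line; the grasp point (between the pads) lies 19 mm behind it; z points along the fingers, y is the line along which they close (so a half turn about z gives the same grasp; the last joint's range is limited). The gripper opens to 92 mm and grips with 3 to 60 N. Pads are 20 mm wide; open, the fingers measure 128 mm over their backs; the gripper's body (75 mm by 189 mm) begins 69 mm behind the grasp point.
Start: joints at [-1.389, 0.158, 1.597, -0, 1.386, -0.21], TCP at [0.22, -0.531, 0.215] pointing down, gripper open.
Joint ranges: [-2.91, 2.91], [-0.94, 2.29], [0.18, 2.7], [-1.29, 4.43], [0.17, 2.64], [-3, 3]. Speed limits (rad/s): [2.57, 2.57, 3.14, 3.14, 3.14, 3.14].

INTERFACE

Orientations are given as a rotation vector (axis times angle).
In Python, from workcell import bot gives the robot as it stands. Calls block until the motion is done:
- bot.goto(position, orientation): joint-space move of the TCP to a pose.
- bot.line_to(position, rot=None, max_speed=0.15): straight line of the TCP; rot=None keeps the orientation; max_speed is the mean speed in m/s.
- bot.set_joints(angles): joint-space move.
- bot.set_gripper(opening, newtons=None): opening from 0.0 (shut) to 1.0 (fully open); newtons is the grip in N (None keeps the last); returns when the fingers have stopped.
- bot.hold(seconds).
- bot.inverse_kinematics(position, orientation): joint angles nearest the present ones, or None.
- bot.read_camera(name): name is "scene" or "top" or "wrist"; returns a dict with "pixels" (384x512x3 uint8, blue, green, red), "fx", "fy", "cx", "cy" (pixels), "R" (3x3) and "t" (3): a world point X has camera coordinates R X + t. Camera axes: x right, y down, z forward; pixel columns grow to the right and rows downward; lengths in m; the calibration is good to about 2 mm. The wrist camera is an equidistant fisheye: a pixel r from the principal point sees the ray r / f radians off the axis. A picture is of the moment at which its call begins. There is no depth.
A pose or a line that the arm cannot do raises bot.MotionError and nothing moves.
- bot.job_done(): hands the job in; it is judged then, once.
Readings, each from a call of its own:
- bot.current_clock(): time.
- bot.current_joints(): joint angles.
- bot.current_joint_vel(): joint speeds.
- bot.current_effort(): joint torques, N m.
- bot.current_ee_pos(): TCP position.
- bot.current_tool_rot(): TCP orientation.
- bot.current_contact_force(): force on the tool from outside, world axes, zero at the start.
- bot.current_ft_torque(): the same for the moment, N m.
- bot.current_opening(): opening from 0.0 (shut) to 1.0 (fully open).
- bot.current_grip_force(): force on a finger pad.
Only numpy, scipy, OpenCV 4.12 (cv2) and the standard library are available. Lean on these libraries where they do the work, as an engineer would, in place of code of your own. Each camera call takes 0.05 s, during which the arm holds its last target. There are 200 camera calls.

TASK

Only one of the three identical closed dye jars with pink caps on the grey mat is still full, and it is the heaviest. Heft them one at a time from left to right, lifting each about 10 cm off the mat and standing it upright back on the mat before you take the next, without dropping or tipping any or knocking the things round about. Then hold the heaviest up, upright and still, about 20 cm above the mat with the other two standing on the mat, and finish while still holding it (if the last one is the heaviest you may simply keep hold of it).

Things in the scene. Friction and masses are not known exactly. Their poses are not given: they have to be found in the camera images.
- jar_left_center (a point): The left jar as the robot sees the row (largest y): closed round dye powder jar, white body 56 mm in diameter, fixed pink screw cap 58 mm in diameter and 11 mm high at the top; 66 mm high in all. Origin of this point: the jar's axis, half-way up (33 mm above its underside and below its top); z is up along the jar. Rigid, may be gripped firmly round the body or cap.
- jar_middle_center (a point): The middle jar as the robot sees the row (between the other two): closed round dye powder jar, white body 56 mm in diameter, fixed pink screw cap 58 mm in diameter and 11 mm high at the top; 66 mm high in all. Origin of this point: the jar's axis, half-way up (33 mm above its underside and below its top); z is up along the jar. Rigid, may be gripped firmly round the body or cap.
- jar_right_center (a point): The right jar as the robot sees the row (smallest y): closed round dye powder jar, white body 56 mm in diameter, fixed pink screw cap 58 mm in diameter and 11 mm high at the top; 66 mm high in all. Origin of this point: the jar's axis, half-way up (33 mm above its underside and below its top); z is up along the jar. Rigid, may be gripped firmly round the body or cap.
- jar_left: The same left jar; origin at the centre of its underside. The three jars look identical but weigh different amounts: one is full, about 0.65 kg; the others about 0.15 and 0.25 kg (each within about 10 per cent). Which is which changes from one start to the next and can only be felt. The contents may shift inside by a few mm.
- jar_middle: The same middle jar; origin at the centre of its underside. The three jars look identical but weigh different amounts: one is full, about 0.65 kg; the others about 0.15 and 0.25 kg (each within about 10 per cent). Which is which changes from one start to the next and can only be felt. The contents may shift inside by a few mm.
- jar_right: The same right jar; origin at the centre of its underside. The three jars look identical but weigh different amounts: one is full, about 0.65 kg; the others about 0.15 and 0.25 kg (each within about 10 per cent). Which is which changes from one start to the next and can only be felt. The contents may shift inside by a few mm.
- work_mat: Grey mat, 170 x 460 x 4 mm, fixed flat on the table, long side across the robot's view (its y); origin at the centre of its underside, top face 4 mm above the table. The three jars stand on it in a row, about 15 cm apart.
- mixing_cup: Bystander: grey-green beaker, 78 mm wide, 109 mm high, loose, right of the mat; origin at the centre of its underside.
- nozzle_cap: Bystander: white pointed nozzle cap, 48 mm wide, 68 mm high, loose, right of the mat towards the robot; origin at the centre of its underside.
- blue_bottle: Bystander: blue squeeze bottle, 66 mm wide, 225 mm high, loose, beyond the mat; origin at the centre of its underside.
- black_jar: Bystander: black jar, 70 mm wide, 90 mm high, loose, left of the mat; origin at the centre of its underside.
Not all that is in view belongs to the job. Leave any orange look-alike of the jar_right alone.

How it is judged:
On the way, in this order (a step that is already met when the one before it is completed fails the run):
1. the left jar is lifted at least 5 cm off the mat in the gripper (height (world z) of jar_left_center above 0.087 m and contact force between jar_left and the fingers above 1 N), for 0.2 s.
2. the middle jar is lifted at least 5 cm, with the left one standing on the mat again (height (world z) of jar_middle_center above 0.087 m and contact force between jar_middle and the fingers above 1 N and contact force between jar_left and work_mat above 0.5 N and angle between jar_left_center's own z axis and vertical below 0.15 rad), for 0.2 s.
3. the right jar is lifted at least 5 cm, with the other two standing on the mat (height (world z) of jar_right_center above 0.087 m and contact force between jar_right and the fingers above 1 N and contact force between each of jar_left, jar_middle and work_mat above 0.5 N and angle between each of jar_left_center, jar_middle_center's own z axis and vertical below 0.15 rad), for 0.2 s.
At the end, for the whole second after the job is handed in: The full jar is in the gripper, its centre over 0.15 m above the table, within 0.35 rad of upright, under 0.03 m/s, touching neither mat nor blue bottle; the other two are released, still and upright (0.15 rad) on the mat, each pressing on it with 0.5 to 4 N (the full jar presses with about 6 N) (((height (world z) of jar_left_center above 0.15 m and angle between jar_left_center's own z axis and vertical below 0.35 rad and linear speed of each of jar_left, jar_middle, jar_right below 0.03 m/s and contact force between jar_left and the fingers above 1 N and contact force between jar_left and blue_bottle below 0.1 N and contact force between jar_left and work_mat below 0.1 N and contact force between jar_middle and work_mat between 0.5 and 4 N and angle between each of jar_middle_center, jar_right_center's own z axis and vertical below 0.15 rad and contact force between each of jar_middle, jar_right and the fingers below 0.1 N and contact force between jar_right and work_mat between 0.5 and 4 N) or (height (world z) of jar_middle_center above 0.15 m and angle between jar_middle_center's own z axis and vertical below 0.35 rad and linear speed of each of jar_middle, jar_left, jar_right below 0.03 m/s and contact force between jar_middle and the fingers above 1 N and contact force between jar_middle and blue_bottle below 0.1 N and contact force between jar_middle and work_mat below 0.1 N and contact force between jar_left and work_mat between 0.5 and 4 N and angle between each of jar_left_center, jar_right_center's own z axis and vertical below 0.15 rad and contact force between each of jar_left, jar_right and the fingers below 0.1 N and contact force between jar_right and work_mat between 0.5 and 4 N) or (height (world z) of jar_right_center above 0.15 m and angle between jar_right_center's own z axis and vertical below 0.35 rad and linear speed of each of jar_right, jar_left, jar_middle below 0.03 m/s and contact force between jar_right and the fingers above 1 N and contact force between jar_right and blue_bottle below 0.1 N and contact force between jar_right and work_mat below 0.1 N and contact force between jar_left and work_mat between 0.5 and 4 N and angle between each of jar_left_center, jar_middle_center's own z axis and vertical below 0.15 rad and contact force between each of jar_left, jar_middle and the fingers below 0.1 N and contact force between jar_middle and work_mat between 0.5 and 4 N))); the arm keeps its last pose, push and grip.
It fails at once if a jar is dropped (moves faster than 0.6 m/s out of the gripper, a fall of about 2 cm) ((contact force between jar_left and the fingers below 0.1 N and linear speed of jar_left above 0.6 m/s) or (contact force between jar_middle and the fingers below 0.1 N and linear speed of jar_middle above 0.6 m/s) or (contact force between jar_right and the fingers below 0.1 N and linear speed of jar_right above 0.6 m/s)).
It fails at once if a jar is tipped more than 0.8 rad (angle between any of jar_left_center, jar_middle_center, jar_right_center's own z axis and vertical above 0.8 rad).
It fails at once if a bystander is shifted more than 3 cm or knocked over (distance of any of mixing_cup, nozzle_cap, blue_bottle, black_jar from where it was at the start of the episode above 0.03 m or angle between any of mixing_cup, nozzle_cap, blue_bottle, black_jar's own z axis and vertical above 0.5 rad).
It also fails if it takes over 69 s, if anything falls off the work surface, if the arm or the gripper's body presses on something with over 40 N, if the wrist force passes 120 N, or if a joint passes its speed limit or range.

## Working session

There is one attempt and no reset: what is moved stays moved. The work goes in short steps, each a Python script; the robot and the scene stay as the last script left them, time stands still between calls to the robot, and variables do not carry over. Pictures are saved under pics/ and viewed, at most 10 in all, crops included, and the job is handed in when it is done.

```bash
mkdir -p pics; python3 - <<'E'
from workcell import bot
import cv2,numpy as np
for n in("top","scene"):
    c=bot.read_camera(n); cv2.imwrite(f"pics/{n}0.png",c["pixels"])
    R=np.array(c["R"]);t=np.array(c["t"]);print(n,c["fx"],c["cx"],c["cy"],(-R.T@t).round(3),R.round(2).tolist())
print(bot.current_clock(),bot.current_tool_rot(),bot.current_contact_force())
E
```

```text
top 447.32763138837527 251.37854096048594 184.7424824994985 [ 0.342 -0.037  1.331] [[0.01, -1.0, -0.0], [-0.98, -0.01, -0.2], [0.2, 0.0, -0.98]]
scene 434.019707516889 254.63357001982584 192.99873079250233 [-0.166 -1.016  1.013] [[0.8, -0.6, 0.02], [-0.35, -0.49, -0.8], [0.49, 0.63, -0.6]]
0.1 [-3.07988500e+00 -6.11147881e-01 -2.73512548e-05] [-0.58477019 -0.29559225  0.01495118]
```

View pics/top0.png

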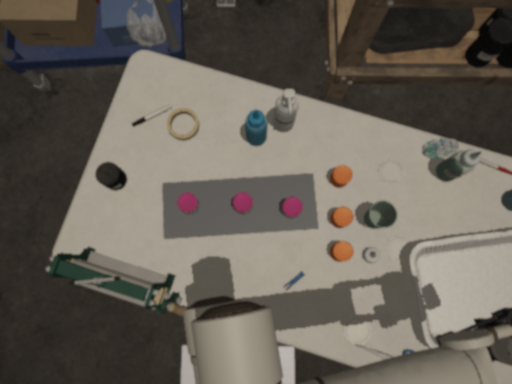

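View pics/scene0.png

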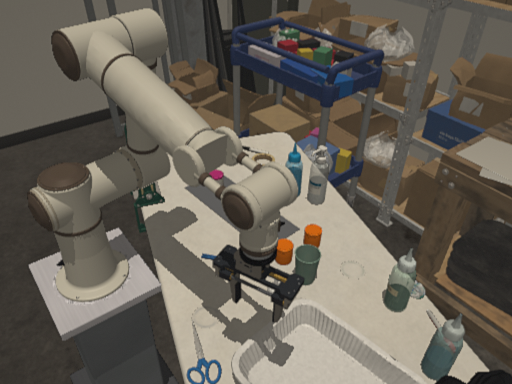

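The pink caps are at top (188,203), (243,203) and (292,207), all on the grey mat. The three orange look-alikes at (342,175), (342,217) and (342,251) are off the mat and not wanted. I'll confirm this in a crop and locate the caps.

```bash
cat > h.py <<'E'
from workcell import bot
import cv2,numpy as np
from scipy.spatial.transform import Rotation as Ro
def ray(c,u,v,z):
    R=np.array(c["R"]);t=np.array(c["t"]);o=-R.T@t
    d=R.T@np.array([(u-c["cx"])/c["fx"],(v-c["cy"])/c["fy"],1]);return o+d*(z-o[2])/d[2]
def caps(c,z=.066):
    h=cv2.cvtColor(c["pixels"],cv2.COLOR_BGR2HSV);m=cv2.inRange(h,(150,100,60),(178,255,255))
    n,_,s,ce=cv2.connectedComponentsWithStats(m)
    return sorted([(u,v,int(s[i,4]),ray(c,u,v,z).round(4)) for i,(u,v) in enumerate(ce) if i and s[i,4]>80],key=lambda a:a[0])
E
python3 - <<'E'
from h import *
c=bot.read_camera("top")
for k in caps(c):print(k)
for n,u,v,z in(("bottle",256,135,.1),("beaker",381,215,.1),("black",111,176,.09),("noz",371,255,.05),("mat",163,185,.004),("mat",314,176,.004),("mat",318,228,.004),("mat",165,237,.004)):print(n,ray(c,u,v,z).round(3))
cv2.imwrite("pics/crop.png",cv2.resize(c["pixels"][160:270,150:400],None,fx=3,fy=3,interpolation=cv2.INTER_CUBIC))
E
```

```text
(np.float64(187.05414012738854), np.float64(202.15923566878982), 314, array([0.544 , 0.1498, 0.066 ]))
(np.float64(242.1128526645768), np.float64(202.04388714733543), 319, array([ 0.5459, -0.0078,  0.066 ]))
(np.float64(291.7283950617284), np.float64(206.33024691358025), 324, array([ 0.5349, -0.1497,  0.066 ]))
bottle [ 0.736 -0.046  0.1  ]
beaker [ 0.508 -0.394  0.1  ]
black [0.613 0.365 0.09 ]
noz [ 0.4   -0.374  0.05 ]
mat [0.606 0.234 0.004]
mat [ 0.638 -0.224  0.004]
mat [ 0.48  -0.233  0.004]
mat [0.449 0.22  0.004]
```

View pics/crop.png

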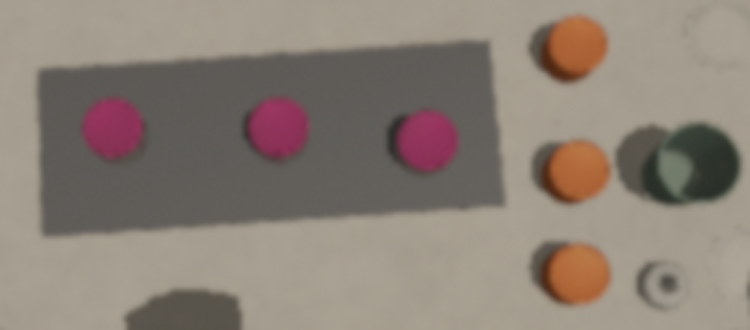

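The crop confirms three pink caps on the mat, with the orange jars outside it to the right. I'll grip each jar's body with the fingers closing along y, starting with the left one.

```bash
cat >> h.py <<'E'
D=[np.pi,0,0]
def grasp(x,y,z=.018):
    bot.goto([x,y,.20],D); bot.line_to([x,y,.11]); bot.line_to([x,y,z],max_speed=.1)
    bot.set_gripper(0.3,35); print("open",bot.current_opening(),"grip",bot.current_grip_force())
def fz():
    f=[]
    for _ in range(5): bot.hold(.05); f.append(bot.current_contact_force()[2])
    return np.mean(f)
def place(x,y,z=.018):
    bot.line_to([x,y,z+.01],max_speed=.12); bot.line_to([x,y,z+.0005],max_speed=.02); print("fz down",fz())
    bot.set_gripper(.95); bot.line_to([x,y,.12],max_speed=.12)
E
python3 - <<'E'
from h import *
x,y=.544,.150
bot.set_gripper(.95)
bot.goto([x,y,.20],D); bot.hold(.3); print("free",fz(),bot.current_joints())
grasp(x,y); bot.line_to([x,y,.118],max_speed=.1); bot.hold(.2); print("lift fz",fz(),bot.current_ee_pos(),bot.current_ft_torque(),bot.current_clock())
c=bot.read_camera("wrist");a=c["pixels"];b=bot.read_camera("scene")["pixels"]
cv2.imwrite("pics/lift1.png",cv2.resize(np.hstack([a,b]),(800,300)))
E
```

```text
free -0.04795196589660998 [5.49265979e-02 1.41961129e-01 1.64454387e+00 2.15888287e-06
 1.35503969e+00 1.62569729e+00]
open 0.6181234405128824 grip 35.00021079349608
lift fz -2.263346695962831 [0.54397488 0.14997835 0.11790933] [0.03291343 0.04956256 0.04271992] 7.8833
```

View pics/lift1.png

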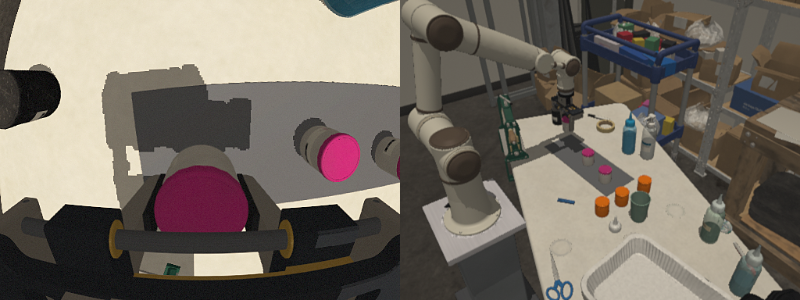

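The left jar (wrist view, about (200,215)) is held centrally and upright. It weighs about 2.2 N, so it is not the full one. I'll put it back and lift the middle jar.

```bash
python3 - <<'E'
from h import *
place(.544,.150)
x,y=.546,-.008
bot.line_to([.544,.150,.2]); bot.goto([x,y,.20],D)
c=bot.read_camera("top")
for k in caps(c):print(k)
print("free",fz()); grasp(x,y); bot.line_to([x,y,.118],max_speed=.1); bot.hold(.2); print("lift fz",fz(),bot.current_ee_pos(),bot.current_clock())
a=bot.read_camera("wrist")["pixels"];b=bot.read_camera("scene")["pixels"]
cv2.imwrite("pics/lift2.png",cv2.resize(np.hstack([a,b]),(800,300)))
E
```

```text
fz down -2.6166261230098984
(np.float64(184.478672985782), np.float64(200.8957345971564), 211, array([0.5476, 0.1573, 0.066 ]))
(np.float64(240.66857142857143), np.float64(204.82285714285715), 175, array([ 0.5378, -0.0038,  0.066 ]))
(np.float64(291.75851393188856), np.float64(206.32198142414862), 323, array([ 0.5349, -0.1498,  0.066 ]))
free 0.10430760117376861
open 0.6190508452082948 grip 34.996079881452715
lift fz -6.982352068105641 [ 0.54599696 -0.0079915   0.11793144] 17.2667
```

View pics/lift2.png

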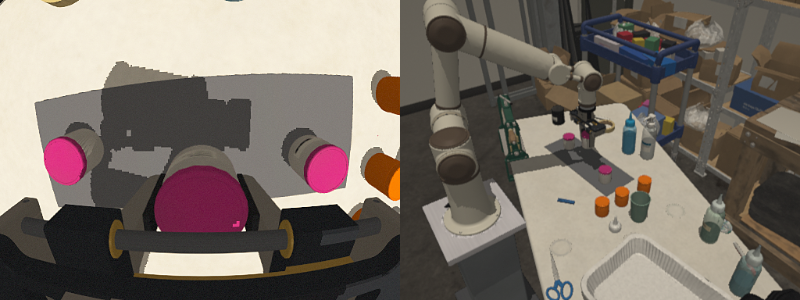

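The left jar stands upright at (68,160). The middle jar is held and weighs about 7 N, so it is the full one. I'll put it back, heft the right jar, then put that back.

```bash
sed -i 's/z+.0005/z-.0005/' h.py; python3 - <<'E'
from h import *
place(.546,-.008)
bot.line_to([.546,-.008,.2])
x,y=.535,-.150
grasp(x,y); bot.line_to([x,y,.118],max_speed=.1); bot.hold(.3); print("lift fz",fz(),bot.current_ee_pos(),bot.current_clock())
place(x,y); bot.line_to([x,y,.2])
a=bot.read_camera("wrist")["pixels"];b=bot.read_camera("scene")["pixels"]
cv2.imwrite("pics/after3.png",cv2.resize(np.hstack([a,b]),(800,300)))
E
```

```text
fz down 5.130653792892908
open 0.6131294351990446 grip 35.00018119812012
lift fz -1.4210275382301978 [ 0.53500722 -0.1499876   0.1179889 ] 26.2083
fz down 5.676257994887726
```

View pics/after3.png

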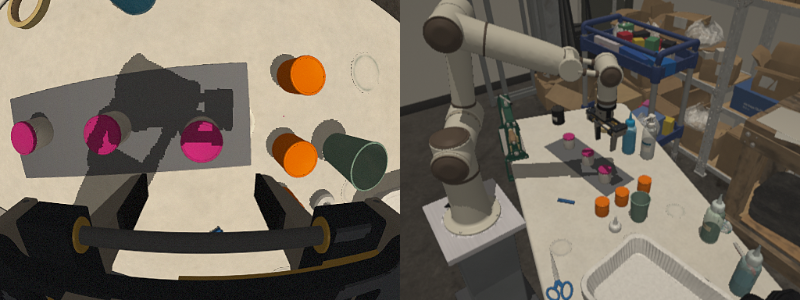

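All three jars stand on the mat (wrist view (22,137), (103,133), (203,140)). The right jar weighs about 1.4 N, so the middle one is the heaviest. I'll lift it and hold it.

```bash
python3 - <<'E'
from h import *
x,y=.546,-.008
grasp(x,y); bot.line_to([x,y,.218],max_speed=.1); bot.hold(1); print("lift fz",fz(),bot.current_ee_pos(),bot.current_grip_force(),bot.current_clock())
a=bot.read_camera("wrist")["pixels"];b=bot.read_camera("scene")["pixels"]
cv2.imwrite("pics/fin.png",cv2.resize(np.hstack([a,b]),(800,300)))
E
```

```text
open 0.61337011116954 grip 35.00014084187569
lift fz -6.955034459932065 [ 0.54597897 -0.00798635  0.21797416] 34.99892565057962 36.85
```

View pics/fin.png

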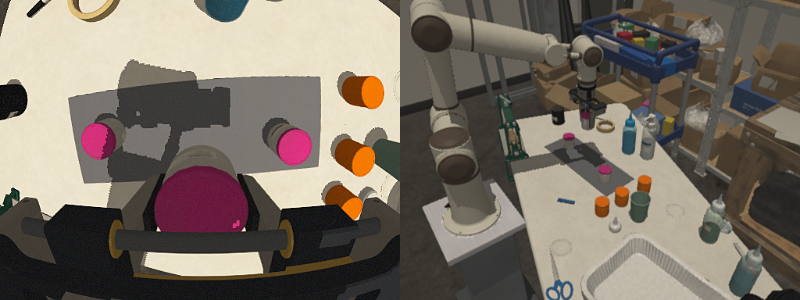

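The full middle jar is held upright at (200,210). The other two stand on the mat at (98,140) and (293,147).

```bash
python3 -c "
from workcell import bot
print(bot.job_done())"
```

```text
the job is handed in; nothing more can be done
None
```

I hefted all three jars left to right; the middle one is the heaviest (about 7 N, against 2.2 N left and 1.4 N right), and I handed in at about 37 s holding it upright 20 cm above the mat with the other two standing on it; no verdict was returned.

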